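# Hang the slotted egg holder on the drying stand and load it

## Robot

A 6-joint arm with a two-finger parallel gripper is mounted at the origin on the work surface. World frame = base frame: x ahead of the robot, y to its left, z up, the work surface at z = 0. Lengths are in mm, angles in degrees, forces in N, time in s.
With the tool pointing down it reaches from about 250 to 850 mm from the base axis. Payload 12.5 kg.
Tool frame: the origin (TCP) lies at the very end of the fingers, on their centre line; the grasp point (between the pads) lies 19 mm behind it; z points along the fingers, y is the line along which they close (so a half turn about z gives the same grasp; the last joint's range is limited). The gripper opens to 93 mm and grips with 3 to 60 N. Pads are 15 mm wide; open, the fingers measure 128 mm over their backs; the gripper's body (75 mm by 188 mm) begins 65 mm behind the grasp point.
Start: joints at [-76.696, 20.094, 94.641, -0, 65.266, -4.847], TCP at [171.359, -522.609, 218.633] pointing down, gripper open.
Joint ranges: [-157.81, 157.81], [-45, 120.19], [0.68, 151.7], [-89.99, 269.99], [4.06, 180], [-164.3, 164.3]. Speed limits (degrees/s): [127.2, 127.2, 159.86, 180, 180, 180].

## Interface

Orientations are given as [roll, pitch, yaw] about the fixed x, y, z axes, in that order (R = Rz(yaw) Ry(pitch) Rx(roll)).
In Python, from station import * gives the robot as it stands.
- The arm moves only by the tool arm_command, never from a script. Its arguments are lists of equal length, an entry for each row: "offset": the shift along the tool's x, y, z scaled (see below), a list of three; "rotation": the turn, a rotation vector about the tool's x, y, z scaled (see below), a list of three; "hand": the closure, from 0 (fully open) to 1 (shut). A call has exactly 10 rows; each row is the pose to reach, as a shift and turn from the pose commanded when the call began, along the tool's axes at that moment, turning the shorter way round; what a row does not reach only later rows make up. The controller multiplies each number of a shift by 300 mm and each number of a turn by pi rad. A row lasts 1/10 s, in which the tool goes at most 50 mm and 8.59 degrees, less where a joint would pass 70% of its speed; a pose out of reach is approached as far as the arm can. A call with a number of a shift or a turn outside -1 to 1 is refused whole. A call with a gripper value outside its range is refused whole. The fingers move at their own pace and stop on an object; the grip force is fixed at half the most. Time passes only in rows, so rows that repeat a pose let the fingers close, or fill a call up. It gives the time, the measured TCP pose, the force, the opening and the grip force at its end, in the units of the state.
- read_state(): the state, without advancing time (a new reading comes with each control period).
- read_camera(name): name is "side" or "top" or "wrist"; returns a dict with "image" (420x560x3 uint8, red, green, blue), "fx", "fy", "cx", "cy" (pixels), "pose" (4x4, takes a point from camera to world coordinates). Camera axes: x right, y up, looking along -z (the intrinsics and any distortion apply to the point x, -y, -z); pixel columns grow to the right and rows downward; lengths in mm; the calibration is good to about 2 mm. The wrist camera is an equidistant fisheye: a pixel r from the principal point sees the ray r / f radians off the axis. A picture is of the moment at which its call begins. There is no depth.
- job_done(): hands the job in; it is judged then, once.
The state is a dict: "time_s": time; "qpos": joint angles; "joint_velocities": joint speeds; "joint_torque": joint torques, N m; "eef_pos": TCP position; "orientation": TCP orientation; "force": force on the tool from outside, world axes, zero at the start; "moment": the same for the moment, N m; "finger_gap": finger opening in mm; "finger_force": force on a finger pad.
Only numpy, scipy, OpenCV 4.12 (cv2) and the standard library are available. Lean on these libraries where they do the work, as an engineer would, in place of code of your own. Each camera call takes 0.05 s, during which the arm holds its last target. There are 200 camera calls.

## Task

Hang the blue egg holder on the drying stand: slide the slot of its upright plate sideways over the pin, between the wooden post and the red pin head, and let it down so that the pin sits in the top of the slot, with the shelf on the pin-head side. Once it hangs there by itself, let go and then set the yellow egg upright, blunt end down, in the hole of its shelf. Do not drop either of them, and leave the jar, the candle pot and the brush where they are.

Things in the scene. Friction and masses are not known exactly. Their poses are not given: they have to be found in the camera images.
- stand: Wooden drying stand, fixed. Post 60 mm wide (y), 36 mm deep, its top 178 mm above the table, on a foot 150 x 120 x 12 mm that runs from 55 mm in front of the post's front face to 95 mm behind it. Origin on the table under the middle of the post's front face; z up, x points from the front face into the post; the pin juts out along -x, away from the robot.
- pin (a point): Middle of the free length of the stand's steel pin, 160 mm above the table, axes as the stand's. The pin is level, along the stand's x, 12 mm in diameter; its free length between the post and the red head is 14 mm; the head is 30 mm in diameter and 8 mm thick, too large for the slot.
- holder: Blue rigid L-shaped holder, loose, 0.18 to 0.33 kg, standing on its shelf. Upright plate 8 mm thick (x), 70 wide (y), 165 high, the top 54 mm plain, for gripping. From the plate's foot the shelf runs along -x to 112 mm from the plate's mid-plane, 70 wide, 8 thick. Origin at the underside, under the middle of the plate; z up. The shelf points away from the robot.
- slot_mouth (a point): Where the slot opens at the plate's +y edge: mid-plane, y = 35 mm, 89 mm above the underside; axes as the holder's. From here a level channel 18 mm wide (z = 80 to 98) runs to y = -9, where it turns up into a pocket (y = -9 to 9) with a flat top at z = 111. The holder moves along its +y to take the pin in at z = 89, then is let down 16 mm.
- slot_end (a point): Point in the plate's mid-plane, y = 0, 105 mm above the underside, where the pin's axis lies when the pin rests in the top of the pocket; it then meets 'pin', give or take 3 mm play each way. Axes as the holder's.
- shelf_hole (a point): Centre of the round hole, 32 mm in diameter, at the upper face of the holder's shelf: 80 mm from the plate's mid-plane along the holder's -x, 8 mm above its underside.
- egg: Yellow wooden egg, loose, 90 g, 60 mm in diameter and 75 mm high, standing blunt end down in a hole of the wooden block. Origin at its lowest point; z up towards the pointed end. Its widest girth is 30 mm above the origin. Set in a 32 mm hole it sinks 4 to 5 mm below the upper face, its girth 25 mm above that face.
- egg_middle (a point): Centre of the egg's widest girth (60 mm in diameter), 30 mm above its lowest point.
- egg_block: Fixed wooden block 90 x 90 x 20 mm with a 32 mm hole, in which the egg stands at first. Origin at the centre of its underside.
- dye_jar: Closed green glass jar with a steel lid and paper band, 74 mm in diameter, 105 mm high; a bystander. Origin at the centre of its underside.
- candle_pot: Orange pot candle, 64 mm in diameter, 85 mm high; a bystander. Origin at the centre of its underside.
- brush: Paint brush with a blue handle lying on the table beyond the stand, 180 mm long, handle to its -x; a bystander. Origin at its underside, mid-length.

How it is judged:
By the outcome, as a careful person would: the job done as asked, in the order asked, and still so for the second after the job is handed in, with the robot touching nothing.
It also fails if it takes over 72 s, if anything falls off the work surface, if the arm or the gripper's body presses on something with over 40 N, if the wrist force passes 120 N, or if a joint passes its speed limit or range.

## Working session

There is one attempt and no reset: what is moved stays moved. The work goes in short steps, Python scripts to look and compute and a tool call to move; the robot and the scene stay as the last step left them, time stands still between calls to the robot, and variables do not carry over. Pictures are saved under pics/ and viewed, at most 10 in all, crops included, and the job is handed in when it is done.

Besides the shell and the picture viewer there is one more tool, called after ">>>" as name(argument=value, ...) on one line, values as JSON. arm_command: Moves the arm, as the interface text tells. Its arguments: {"type":"object","properties":{"offset":{"type":"array","items":{"type":"array","items":{"type":"number"}}},"rotation":{"type":"array","items":{"type":"array","items":{"type":"number"}}},"hand":{"type":"array","items":{"type":"number"}}},"required":["offset","rotation","hand"]}

```bash
mkdir -p pics; cat > h.py <<'E'
from station import *
import numpy as np, cv2
def snap(n,f):
    c=read_camera(n); cv2.imwrite(f'pics/{f}.png',c['image'][:,:,::-1]); np.save(f'pics/{f}.npy',c,allow_pickle=True); return c
def load(f): return np.load(f'pics/{f}.npy',allow_pickle=True).item()
def ray(c,u,v,fish=False):
    x=(u-c['cx'])/c['fx']; y=(v-c['cy'])/c['fy']
    if fish:
        r=np.hypot(x,y); s=np.sin(r)/max(r,1e-9); d=np.array([x*s,-y*s,-np.cos(r)])
    else: d=np.array([x,-y,-1.])
    P=np.array(c['pose']); d=P[:3,:3]@d; return P[:3,3],d/np.linalg.norm(d)
def onz(c,u,v,z,fish=False):
    o,d=ray(c,u,v,fish); return o+d*(z-o[2])/d[2]
def tri(a,b):
    A=np.zeros((3,3));r=np.zeros(3)
    for o,d in(a,b):
        M=np.eye(3)-np.outer(d,d);A+=M;r+=M@o
    return np.linalg.solve(A,r)
def proj(c,p,fish=False):
    P=np.array(c['pose']); q=P[:3,:3].T@(np.array(p)-P[:3,3]); x,y,z=q[0],-q[1],-q[2]
    if fish:
        r=np.hypot(x,y); t=np.arctan2(r,z); x,y,z=x/r*t,y/r*t,1
    return c['cx']+c['fx']*x/z, c['cy']+c['fy']*y/z
E
python3 - <<'E'
from h import *
cs=[snap(n,n+'0') for n in('side','top')]
for c in cs: print(c['fx'],c['fy'],c['cx'],c['cy'],np.round(c['pose'],3).tolist(),[k for k in c])
cv2.imwrite('pics/a.png',cv2.resize(cs[0]['image'][:,:,::-1],(784,588)));cv2.imwrite('pics/b.png',cv2.resize(cs[1]['image'][:,:,::-1],(784,588)))
print(read_state())
E
```

```text
402.99777321670496 402.99777321670496 286.02032994109317 211.85192886917102 [[-0.934, 0.207, -0.293, 272.91], [-0.359, -0.537, 0.763, 730.062], [0.0, 0.818, 0.576, 642.301], [0.0, 0.0, 0.0, 1.0]] ['image', 'fx', 'fy', 'cx', 'cy', 'pose']
486.017908523178 486.017908523178 278.65305589320275 206.68172183622724 [[-0.013, 0.982, -0.188, 312.632], [-1.0, -0.015, -0.009, -7.93], [-0.011, 0.187, 0.982, 1451.289], [0.0, 0.0, 0.0, 1.0]] ['image', 'fx', 'fy', 'cx', 'cy', 'pose']
{'time_s': 0.1, 'qpos': array([-7.66967418e+01,  2.01192108e+01,  9.46731035e+01,  1.99698626e-03,
        6.52645140e+01, -4.84717282e+00]), 'joint_velocities': array([ 0.09848727, -0.06022995, -0.14264676,  0.06321942, -0.00732772,
       -0.04938452]), 'joint_torque': array([ 3.45071767e-04, -4.98028314e+01, -2.85705417e+01,  7.00294599e-02,
        2.38806376e-02, -2.72940684e-05]), 'eef_pos': array([ 171.29537895, -522.32665652,  218.17594795]), 'orientation': array([-1.79943528e+02, -6.60834398e-03,  1.81495913e+01]), 'force': array([0.06542988, 1.04699852, 0.33416222]), 'moment': array([-0.06647014,  0.02253305,  0.01600895]), 'finger_force': 0.0, 'finger_gap': 93.0770681653247}
```

View pics/a.png

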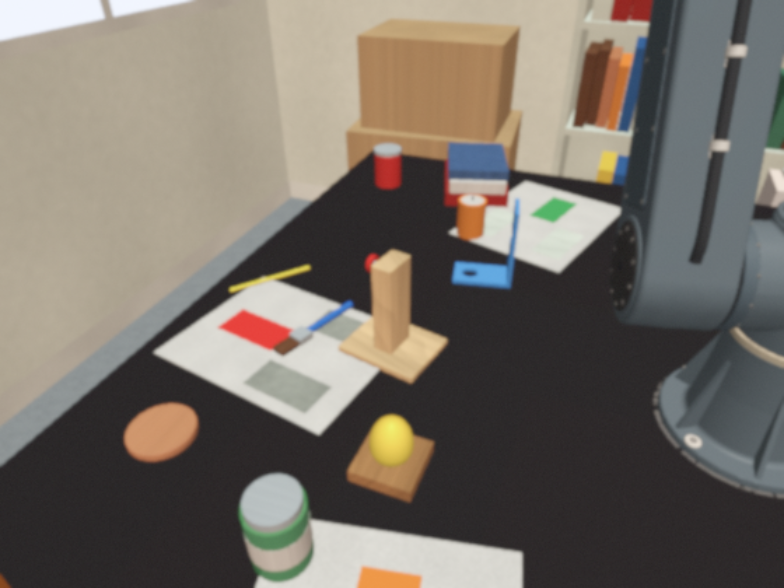

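View pics/b.png

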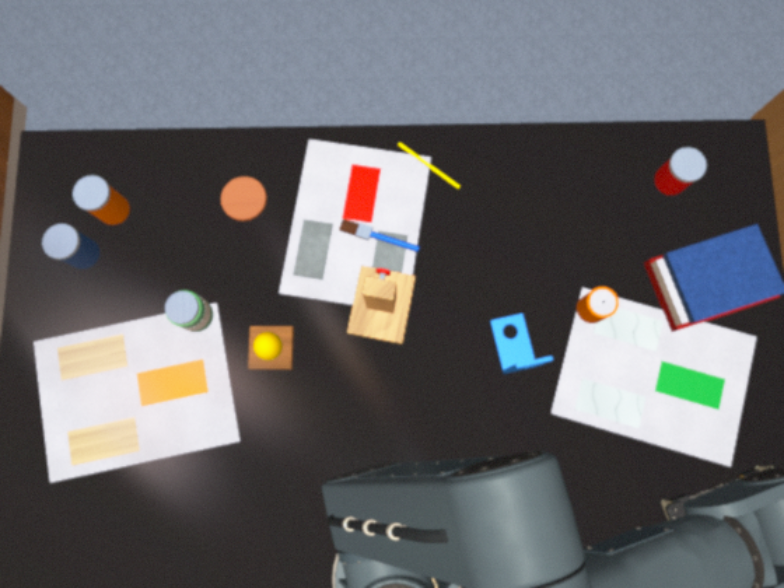

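The side view shows the red head at (371,262), the holder plate at (515,240) and the egg at (392,440). The top view shows the stand at (380,290), the shelf hole at (510,331), the plate's top edge from (502,370) to (552,358), and the egg at (267,346). I'll measure by colour next.

```bash
cat > m.py <<'E'
from h import *
c=load('top0'); im=c['image']; hsv=cv2.cvtColor(im,cv2.COLOR_RGB2HSV)
def mask(lo,hi,box):
    m=cv2.inRange(hsv,lo,hi); z=np.zeros_like(m); x0,y0,x1,y1=box; z[y0:y1,x0:x1]=m[y0:y1,x0:x1]; return z
def big(m): return max(cv2.findContours(m,0,2)[0],key=cv2.contourArea)
W=lambda p,z:np.round(onz(c,p[0],p[1],z),1)
b=mask((95,100,60),(120,255,255),(340,215,400,275)); k=big(b)
print('holder poly',[(q[0].tolist(),W(q[0],8)[:2].tolist(),W(q[0],165)[:2].tolist()) for q in cv2.approxPolyDP(k,1.5,True)])
cc=cv2.findContours(b,cv2.RETR_CCOMP,2)
hs=[x for x,h in zip(cc[0],cc[1][0]) if h[3]>=0 and cv2.contourArea(x)>8]
for x in hs: print('hole',cv2.minEnclosingCircle(x),W(cv2.minEnclosingCircle(x)[0],8))
w=mask((8,50,100),(28,200,255),(240,185,300,250)); k=big(w); r=cv2.minAreaRect(k)
print('foot',[(q.round(1).tolist(),W(q,12)[:2].tolist()) for q in cv2.boxPoints(r)])
r_=mask((0,150,100),(6,255,255),(262,185,285,202)); k=big(r_); r=cv2.minAreaRect(k)
print('head',r,W(r[0],160))
e=mask((24,150,120),(34,255,255),(170,230,210,265)); k=big(e); ce=cv2.minEnclosingCircle(k)
print('egg',ce,W(ce[0],16+30))
bl=mask((5,60,60),(23,255,255),(170,225,215,270)); r=cv2.minAreaRect(big(bl|e)); print('block',[W(q,20)[:2].tolist() for q in cv2.boxPoints(r)],W(r[0],20))
x=np.hstack([cv2.resize(im[180:250,240:300],None,fx=6,fy=6,interpolation=2),cv2.resize(im[210:280,340:400],None,fx=6,fy=6,interpolation=2)])
cv2.imwrite('pics/c.png',x[:,:,::-1])
E
python3 m.py
```

```text
holder poly [([373, 223], [534.1, -277.1], [510.0, -247.9]), ([349, 229], [517.0, -204.6], [494.8, -183.2]), ([360, 267], [403.5, -232.4], [393.6, -208.0]), ([395, 257], [431.5, -337.0], [418.6, -301.2]), ([394, 253], [443.3, -334.7], [429.1, -299.2]), ([386, 255], [437.8, -310.8], [424.2, -277.8]), ([381, 253], [443.9, -296.3], [429.6, -265.0])]
hole ((364.0, 236.5), 4.717090606689453) [ 493.8 -248.3    8. ]
foot [([246.1999969482422, 238.0], [493.9, 102.9]), ([255.89999389648438, 188.1999969482422], [645.6, 73.5]), ([297.1000061035156, 196.1999969482422], [618.8, -51.4]), ([287.5, 246.0], [468.3, -19.7])]
head ((273.4599609375, 193.27999877929688), (9.192388534545898, 2.6870059967041016), 8.130102157592773) [596.5  17.3 160. ]
egg ((190.43548583984375, 246.69354248046875), 9.65342903137207) [466.6 262.4  46. ]
block [[513.9, 311.4], [512.4, 210.0], [417.7, 208.8], [419.1, 308.9]] [465.5 259.7  20. ]
```

View pics/c.png

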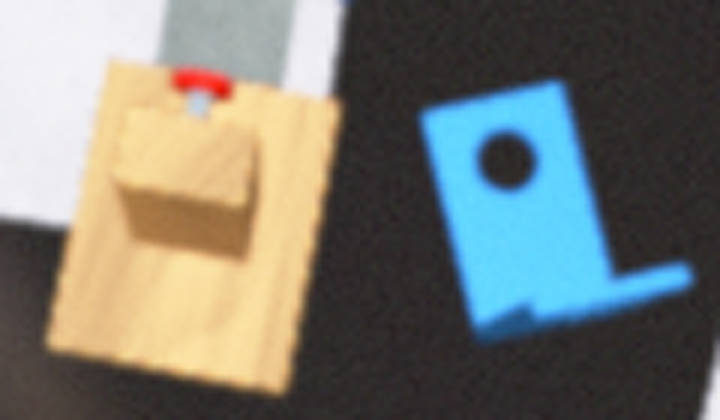

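```bash
cat >> h.py <<'E'
from scipy.spatial.transform import Rotation as R
def go(p,yaw,roll=180,pitch=0):
    s=read_state(); A=R.from_euler('xyz',s['orientation'],degrees=True); B=R.from_euler('xyz',[roll,pitch,yaw],degrees=True)
    d=np.array(p)-s['eef_pos']
    print('off',np.round(A.inv().apply(d)/300,3).tolist(),'rot',np.round((A.inv()*B).as_rotvec()/np.pi,3).tolist(),'dist',np.linalg.norm(d).round(1),'t',round(s['time_s'],2))
E
python3 -c "
from h import *
go([416,-266.7,250],103.5)"
```

```text
off [1.041, -0.556, -0.105] rot [-0.0, -0.0, -0.474] dist 355.3 t 0.1
```

>>> arm_command(offset=[[0.14, -0.08, -0.1], [0.25, -0.14, -0.1], [0.36, -0.2, -0.1], [0.47, -0.26, -0.1], [0.58, -0.32, -0.1], [0.69, -0.38, -0.1], [0.8, -0.44, -0.1], [0.9, -0.5, -0.1], [0.99, -0.55, -0.105], [0.99, -0.55, -0.105]], rotation=[[0, 0, -0.047], [0, 0, -0.094], [0, 0, -0.141], [0, 0, -0.188], [0, 0, -0.235], [0, 0, -0.282], [0, 0, -0.329], [0, 0, -0.376], [0, 0, -0.423], [0, 0, -0.47]], hand=[0, 0, 0, 0, 0, 0, 0, 0, 0, 0])

```text
time_s: 1.1
eef_pos: [403.8, -271.0, 250.1]
orientation: [180.0, -0.0, 103.3]
force: [-1.2, -0.9, -0.8]
finger_gap: 93.2
finger_force: 0.0
```

```bash
python3 - <<'E'
from h import *
s=read_state();print(s['eef_pos'],s['orientation'],s['qpos'])
c=snap('wrist','w1'); print(c['fx'],c['cx'],c['cy'],np.round(c['pose'],3).tolist())
for p in ([416-4*.973+35*.233,-266.7-35*.972,165],[416-35*.233,-266.7+35*.972,165],[494,-248.2,8]): print(proj(c,p,True))
E
```

```text
[ 403.81332081 -271.01262655  250.05197802] [ 1.79982646e+02 -3.27341537e-02  1.03271759e+02] [-3.93728902e+01  1.14951401e+01  1.01518181e+02  3.65620985e-02
  6.70021736e+01 -5.26589330e+01]
325.19226210127806 288.85483735776745 204.30967189082347 [[0.974, -0.22, -0.062, 387.296], [0.228, 0.938, 0.26, -199.013], [0.001, -0.268, 0.964, 415.691], [0.0, 0.0, 0.0, 1.0]]
(np.float64(299.24027323308565), np.float64(246.9097389594961))
(np.float64(304.4134970538317), np.float64(164.51289523700598))
(np.float64(360.28494441426784), np.float64(173.7514906845336))
```

View pics/w1.png

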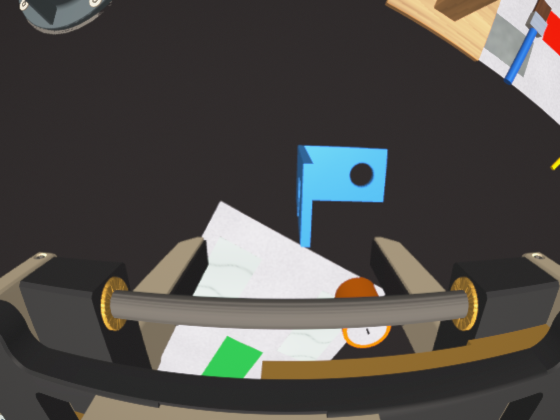

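The wrist view shows the hole at (361,174), which matches my prediction of (360,174), and the plate's top edge running from (303,150) to (305,246). I'll descend and grip.

```bash
python3 -c "
from h import *
go([416,-266.7,132],103.5)"
```

```text
off [0.007, 0.046, 0.393] rot [-0.0, -0.0, 0.002] dist 118.8 t 1.15
```

>>> arm_command(offset=[[0.007, 0.046, 0.05], [0.007, 0.046, 0.14], [0.007, 0.046, 0.23], [0.007, 0.046, 0.32], [0.007, 0.046, 0.37], [0.007, 0.046, 0.393], [0.007, 0.046, 0.393], [0.007, 0.046, 0.393], [0.007, 0.046, 0.393], [0.007, 0.046, 0.393]], rotation=[[0, 0, 0], [0, 0, 0], [0, 0, 0], [0, 0, 0], [0, 0, 0], [0, 0, 0], [0, 0, 0], [0, 0, 0], [0, 0, 0], [0, 0, 0]], hand=[0, 0, 0, 0, 0, 0, 0, 0.3, 0.6, 1])

```text
time_s: 2.15
eef_pos: [415.4, -268.4, 132.9]
orientation: [180.0, 0.1, 102.7]
force: [0.4, -0.0, 0.1]
finger_gap: 73.5
finger_force: 0.0
```

>>> arm_command(offset=[[0, 0, 0], [0, 0, 0], [0, 0, 0], [0, 0, 0], [0, 0, 0], [0, 0, 0], [0, 0, 0], [0, 0, 0], [0, 0, 0], [0, 0, 0]], rotation=[[0, 0, 0], [0, 0, 0], [0, 0, 0], [0, 0, 0], [0, 0, 0], [0, 0, 0], [0, 0, 0], [0, 0, 0], [0, 0, 0], [0, 0, 0]], hand=[1, 1, 1, 1, 1, 1, 1, 1, 1, 1])

```text
time_s: 3.15
eef_pos: [415.2, -268.2, 132.3]
orientation: [180.0, 0.0, 102.7]
force: [0.5, -0.4, 0.2]
finger_gap: 7.8
finger_force: 30.0
```

```bash
python3 - <<'E'
from h import *
s=read_state();print(s['eef_pos'],s['orientation'],s['finger_gap'],s['finger_force'],s['force'])
c=snap('wrist','w2')
hsv=cv2.cvtColor(c['image'],cv2.COLOR_RGB2HSV); b=cv2.inRange(hsv,(95,100,60),(120,255,255))
cc=cv2.findContours(b,cv2.RETR_CCOMP,2)
for x,h in zip(cc[0],cc[1][0]):
    if h[3]>=0 and cv2.contourArea(x)>100: q=cv2.minEnclosingCircle(x); print(q,onz(c,*q[0],8,True))
k=max(cc[0],key=cv2.contourArea)
print([(q[0].tolist(),onz(c,*q[0],8,True)[:2].round(1).tolist()) for q in cv2.approxPolyDP(k,2,True)])
go(s['eef_pos']+[0,0,220],78.6)
E
```

```text
[ 415.23936311 -268.19509126  132.25401636] [1.79991442e+02 2.96801512e-03 1.02749912e+02] 7.772995729365748 29.993929266929626 [ 0.4677667  -0.44617453  0.19417429]
((372.5, 193.5), 16.507673263549805) [ 491.53086114 -247.15422324    8.        ]
((344.5, 228.0), 93.0981674194336) [ 474.34199219 -285.88660012    8.        ]
[([407, 158], [515.4, -206.5]), ([285, 156], [404.1, -231.6]), ([279, 203], [408.1, -275.4]), ([280, 298], [430.5, -375.1]), ([298, 297], [448.4, -369.8]), ([300, 231], [433.4, -298.0]), ([403, 229], [533.0, -274.6]), ([409, 164], [519.0, -211.4])]
off [-0.0, 0.0, -0.733] rot [0.0, 0.0, 0.134] dist 220.0 t 3.2
```

View pics/w2.png

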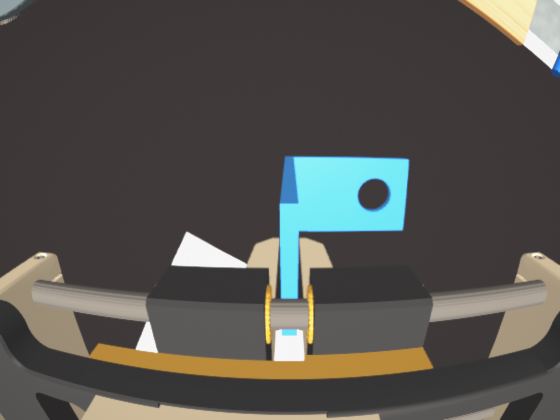

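The plate is gripped with its face at columns 280–299 and the hole at (372,193), so the holder's centre lies 3 mm to tool +x of the TCP. Next I'll lift and turn it.

>>> arm_command(offset=[[0, 0, -0.02], [0, 0, -0.08], [0, 0, -0.17], [0, 0, -0.27], [0, 0, -0.38], [0, 0, -0.49], [0, 0, -0.6], [0, 0, -0.68], [0, 0, -0.733], [0, 0, -0.733]], rotation=[[0, 0, 0], [0, 0, 0], [0, 0, 0.02], [0, 0, 0.04], [0, 0, 0.06], [0, 0, 0.08], [0, 0, 0.1], [0, 0, 0.12], [0, 0, 0.134], [0, 0, 0.134]], hand=[1, 1, 1, 1, 1, 1, 1, 1, 1, 1])

```text
time_s: 4.2
eef_pos: [415.5, -268.5, 354.2]
orientation: [179.8, 0.1, 78.6]
force: [-0.1, 1.1, -2.7]
finger_gap: 7.9
finger_force: 30.0
```

```bash
python3 -c "
from h import *
go([609.6,144.5,352],78.6)"
```

```text
off [1.477, 0.362, 0.006] rot [0.001, 0.001, -0.0] dist 456.3 t 4.2
```

>>> arm_command(offset=[[0.03, 0.01, 0], [0.1, 0.03, 0], [0.2, 0.05, 0], [0.31, 0.08, 0], [0.42, 0.1, 0], [0.53, 0.13, 0], [0.64, 0.16, 0], [0.73, 0.18, 0], [0.8, 0.2, 0], [0.84, 0.21, 0]], rotation=[[0, 0, 0], [0, 0, 0], [0, 0, 0], [0, 0, 0], [0, 0, 0], [0, 0, 0], [0, 0, 0], [0, 0, 0], [0, 0, 0], [0, 0, 0]], hand=[1, 1, 1, 1, 1, 1, 1, 1, 1, 1])

```text
time_s: 5.2
eef_pos: [526.6, -31.6, 350.7]
orientation: [-179.9, -0.0, 78.8]
force: [0.5, 0.1, -2.5]
finger_gap: 7.8
finger_force: 30.0
```

>>> arm_command(offset=[[0.05, 0.01, 0], [0.13, 0.03, 0], [0.22, 0.05, 0], [0.32, 0.08, 0], [0.42, 0.1, 0], [0.52, 0.125, 0], [0.59, 0.14, 0], [0.63, 0.15, 0], [0.637, 0.152, 0], [0.637, 0.152, 0]], rotation=[[0, 0, 0], [0, 0, 0], [0, 0, 0], [0, 0, 0], [0, 0, 0], [0, 0, 0], [0, 0, 0], [0, 0, 0], [0, 0, 0], [0, 0, 0]], hand=[1, 1, 1, 1, 1, 1, 1, 1, 1, 1])

```text
time_s: 6.2
eef_pos: [608.8, 144.3, 351.9]
orientation: [-180.0, 0.0, 78.6]
force: [-0.1, -0.2, -3.0]
finger_gap: 7.8
finger_force: 30.0
```

```bash
python3 -c "
from h import *
go([609.6,144.5,203.5],78.6); print(read_state()['eef_pos'])"
```

```text
off [0.001, 0.003, 0.495] rot [-0.0, 0.0, 0.0] dist 148.4 t 6.2
[608.8495756  144.33862485 351.88623385]
```

>>> arm_command(offset=[[0.001, 0.003, 0.03], [0.001, 0.003, 0.1], [0.001, 0.003, 0.19], [0.001, 0.003, 0.28], [0.001, 0.003, 0.37], [0.001, 0.003, 0.44], [0.001, 0.003, 0.48], [0.001, 0.003, 0.495], [0.001, 0.003, 0.495], [0.001, 0.003, 0.495]], rotation=[[0, 0, 0], [0, 0, 0], [0, 0, 0], [0, 0, 0], [0, 0, 0], [0, 0, 0], [0, 0, 0], [0, 0, 0], [0, 0, 0], [0, 0, 0]], hand=[1, 1, 1, 1, 1, 1, 1, 1, 1, 1])

```text
time_s: 7.2
eef_pos: [610.4, 144.8, 204.7]
orientation: [179.9, -0.0, 78.6]
force: [0.2, 0.4, -1.3]
finger_gap: 7.9
finger_force: 30.0
```

```bash
python3 - <<'E'
from h import *
s=read_state();print(s['eef_pos'],s['orientation'])
a=snap('side','s2');b=snap('top','t2')
f=lambda im,x,y,w,h,k:cv2.resize(im[y:y+h,x:x+w],None,fx=k,fy=k,interpolation=2)
cv2.imwrite('pics/d.png',np.hstack([f(a['image'],215,140,100,140,4),f(b['image'],210,130,100,140,4)])[:,:,::-1])
d=np.array([.980,-.198,0]);l=np.array([.198,.98,0])
pin=np.array([584.5,20,160])
for c in(a,b): print('pin',proj(c,pin),'head',proj(c,pin+11*d),'mouth',proj(c,s['eef_pos']+[0,0,-43.3]-32*l))
E
```

```text
[610.41032867 144.84567031 204.71983288] [ 1.79911655e+02 -3.21133275e-02  7.86247493e+01]
pin (np.float64(269.91147931704575), np.float64(189.08748739657912)) head (np.float64(265.91166550736136), np.float64(187.71249602985986)) mouth (np.float64(243.93061017902212), np.float64(208.77927660390253))
pin (np.float64(272.50068236756346), np.float64(197.62051012527954)) head (np.float64(273.2585498446506), np.float64(193.728381258374)) mouth (np.float64(238.06760634661822), np.float64(190.9986776118556))
```

View pics/d.png

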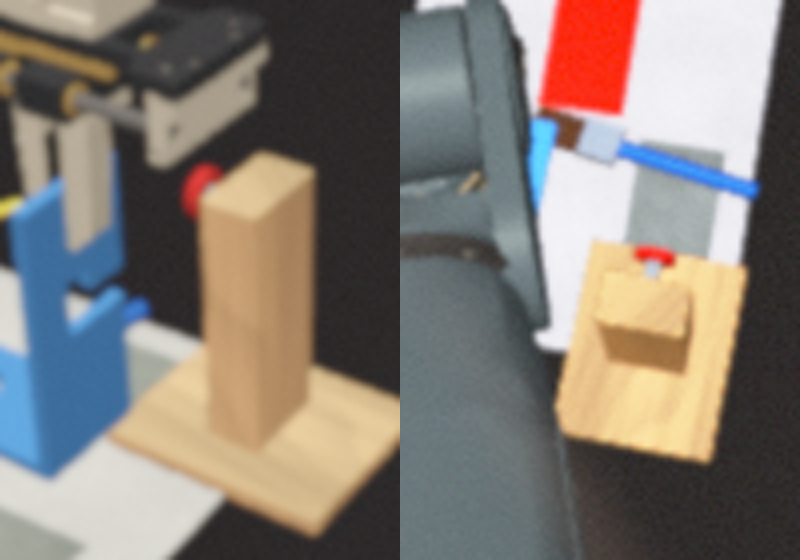

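The crops show the slot mouth at side pixel about (245,209), where I predicted (244,209). The head sits at side pixel (265,187.5) and top pixel (273.7,193.7), and the post's front top edge runs between top pixels (260.7,198.7) and (283,204.2). One cross-check of the pin position before inserting.

```bash
python3 - <<'E'
from h import *
a=load('side0');b=load('top0')
d=np.array([.980,-.198,0])
ca,cb=(260.75,198.75),(283,204.25)
A,B=onz(b,*ca,178),onz(b,*cb,178); print('post edge',A,B,np.linalg.norm(A-B)); n=np.degrees(np.arctan2(*(A-B)[:2])); print('normal yaw',-n,'pin',(A+B)/2+7*d)
for c,bx in((a,(255,170,280,205)),(b,(262,185,285,202))):
    hsv=cv2.cvtColor(c['image'],cv2.COLOR_RGB2HSV); m=cv2.inRange(hsv,(0,120,80),(8,255,255))|cv2.inRange(hsv,(172,120,80),(180,255,255))
    x0,y0,x1,y1=bx; ys,xs=np.nonzero(m[y0:y1,x0:x1]); print('red',xs.min()+x0,xs.max()+x0,ys.min()+y0,ys.max()+y0,xs.mean()+x0,ys.mean()+y0)
    for p in (np.array([583.5,20,160]),):
        pts=[proj(c,p+d*t+15*(np.cos(f)*np.array([.198,.98,0])+np.sin(f)*np.array([0,0,1]))) for t in(7,15) for f in np.linspace(0,6.28,40)]
        print('pred bounds',np.min(pts,0),np.max(pts,0))
E
```

```text
post edge [578.11254216  51.1008728  178.        ] [562.19232901  -8.22469673 178.        ] 61.42455849837848
normal yaw -15.021601184813015 pin [577.01243558  20.05208803 178.        ]
red 260 270 180 194 264.0681818181818 186.13636363636363
pred bounds [261.05546219 180.95401122] [271.47808227 194.62132604]
red 269 278 192 196 273.6666666666667 193.4848484848485
pred bounds [267.56961543 191.12361802] [278.94316059 197.01120466]
```

```bash
python3 -c "
from h import *
go([592.8,65.9,203.5],78.6)"
```

```text
off [-0.27, -0.006, 0.004] rot [0.001, -0.0, 0.0] dist 81.0 t 7.3
```

>>> arm_command(offset=[[-0.02, -0.006, 0.004], [-0.05, -0.006, 0.004], [-0.09, -0.006, 0.004], [-0.13, -0.006, 0.004], [-0.17, -0.006, 0.004], [-0.21, -0.006, 0.004], [-0.24, -0.006, 0.004], [-0.26, -0.006, 0.004], [-0.27, -0.006, 0.004], [-0.27, -0.006, 0.004]], rotation=[[0, 0, 0], [0, 0, 0], [0, 0, 0], [0, 0, 0], [0, 0, 0], [0, 0, 0], [0, 0, 0], [0, 0, 0], [0, 0, 0], [0, 0, 0]], hand=[1, 1, 1, 1, 1, 1, 1, 1, 1, 1])

```text
time_s: 8.3
eef_pos: [592.2, 65.6, 202.5]
orientation: [180.0, -0.0, 78.6]
force: [0.2, 0.0, -1.9]
finger_gap: 7.8
finger_force: 30.0
```

```bash
python3 - <<'E'
from h import *
s=read_state();print(s['eef_pos'],s['orientation'])
a=snap('side','s3')
cv2.imwrite('pics/e.png',cv2.resize(a['image'][150:225,225:325],None,fx=7,fy=7,interpolation=2)[:,:,::-1])
l=np.array([.198,.98,0]);print(proj(a,s['eef_pos']+[0,0,-43.3]-32*l),proj(a,[583.5,19.5,160]))
go([582.9,16.9,203.5],78.6)
E
```

```text
[592.20234527  65.63162634 202.46990459] [ 1.79997022e+02 -1.13303000e-03  7.86163046e+01]
(np.float64(266.87301006218405), np.float64(192.4413429565977)) (np.float64(270.4052615228378), np.float64(189.0622569493299))
off [-0.166, 0.002, -0.004] rot [0.0, -0.0, 0.0] dist 49.9 t 8.35
```

View pics/e.png

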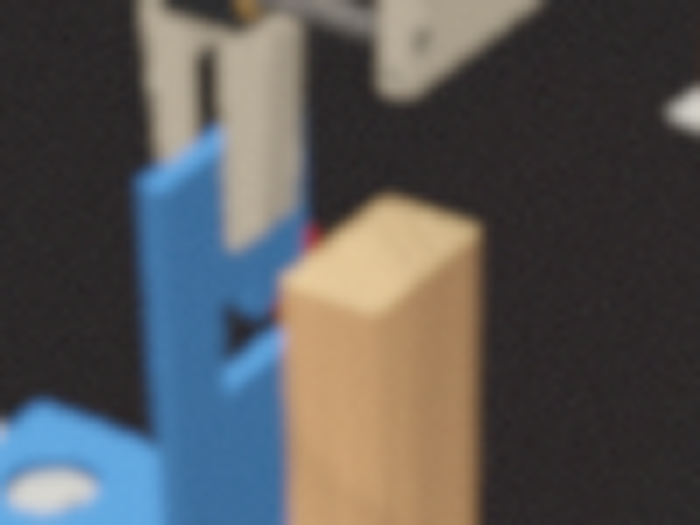

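The side crop shows the plate's edge between the post (left edge at column 285) and red slivers of the head behind it at (310,240), with the slot mouth at (250,320). Forces are low, so I'll slide in slowly.

>>> arm_command(offset=[[-0.01, 0.002, -0.003], [-0.02, 0.002, -0.003], [-0.03, 0.002, -0.003], [-0.04, 0.002, -0.003], [-0.05, 0.002, -0.003], [-0.06, 0.002, -0.003], [-0.07, 0.002, -0.003], [-0.08, 0.002, -0.003], [-0.08, 0.002, -0.003], [-0.08, 0.002, -0.003]], rotation=[[0, 0, 0], [0, 0, 0], [0, 0, 0], [0, 0, 0], [0, 0, 0], [0, 0, 0], [0, 0, 0], [0, 0, 0], [0, 0, 0], [0, 0, 0]], hand=[1, 1, 1, 1, 1, 1, 1, 1, 1, 1])

```text
time_s: 9.35
eef_pos: [588.1, 42.2, 203.4]
orientation: [180.0, -0.0, 78.6]
force: [-0.0, 0.0, -2.3]
finger_gap: 8.1
finger_force: 30.0
```

```bash
python3 - <<'E'
from h import *
s=read_state();print(s['eef_pos'],s['orientation'],s['force'],s['moment'])
go([582.9,16.9,203.5],78.6)
E
```

```text
[588.06501862  42.16628265 203.36257271] [ 1.79997844e+02 -2.06304056e-03  7.86240546e+01] [-0.01099915  0.03276855 -2.28914862] [-0.06407706  0.02919791 -0.01715208]
off [-0.086, -0.0, -0.0] rot [0.0, -0.0, 0.0] dist 25.8 t 9.35
```

>>> arm_command(offset=[[-0.01, 0, 0], [-0.02, 0, 0], [-0.03, 0, 0], [-0.04, 0, 0], [-0.05, 0, 0], [-0.06, 0, 0], [-0.07, 0, 0], [-0.08, 0, 0], [-0.086, 0, 0], [-0.086, 0, 0]], rotation=[[0, 0, 0], [0, 0, 0], [0, 0, 0], [0, 0, 0], [0, 0, 0], [0, 0, 0], [0, 0, 0], [0, 0, 0], [0, 0, 0], [0, 0, 0]], hand=[1, 1, 1, 1, 1, 1, 1, 1, 1, 1])

```text
time_s: 10.35
eef_pos: [582.9, 16.7, 203.3]
orientation: [-180.0, 0.0, 78.6]
force: [-0.3, 0.0, -2.2]
finger_gap: 7.7
finger_force: 30.0
```

```bash
python3 - <<'E'
from h import *
s=read_state();print(s['eef_pos'],s['orientation'],s['force'],s['moment'])
a=snap('side','s4')
cv2.imwrite('pics/f.png',cv2.resize(a['image'][150:275,225:345],None,fx=4.5,fy=4.5,interpolation=2)[:,:,::-1])
go([582.9,16.9,187.3],78.6)
E
```

```text
[582.92891742  16.68596443 203.34096611] [-1.79998627e+02  5.34384821e-04  7.86157773e+01] [-0.27249182  0.04954262 -2.24083706] [-0.07961226 -0.02010663 -0.00858417]
off [0.0, -0.0, 0.053] rot [-0.0, -0.0, 0.0] dist 16.0 t 10.4
```

View pics/f.png

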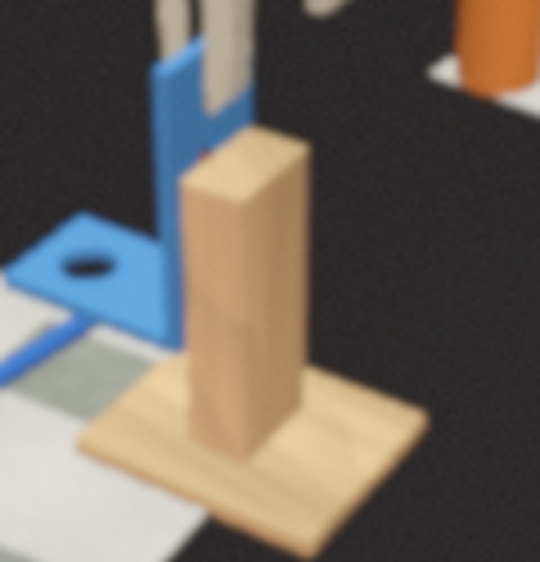

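The side crop shows red through the slot at (205,155), so the plate is between the post and the head. I'll let it down.

>>> arm_command(offset=[[0, 0, 0.007], [0, 0, 0.014], [0, 0, 0.021], [0, 0, 0.028], [0, 0, 0.033], [0, 0, 0.038], [0, 0, 0.042], [0, 0, 0.046], [0, 0, 0.05], [0, 0, 0.05]], rotation=[[0, 0, 0], [0, 0, 0], [0, 0, 0], [0, 0, 0], [0, 0, 0], [0, 0, 0], [0, 0, 0], [0, 0, 0], [0, 0, 0], [0, 0, 0]], hand=[1, 1, 1, 1, 1, 1, 1, 1, 1, 1])

```text
time_s: 11.4
eef_pos: [582.9, 16.9, 188.2]
orientation: [-180.0, 0.0, 78.6]
force: [0.2, 0.5, -2.7]
finger_gap: 7.9
finger_force: 30.0
```

>>> arm_command(offset=[[0, 0, 0.001], [0, 0, 0.002], [0, 0, 0.003], [0, 0, 0.004], [0, 0, 0.004], [0, 0, 0.005], [0, 0, 0.005], [0, 0, 0.006], [0, 0, 0.006], [0, 0, 0.006]], rotation=[[0, 0, 0], [0, 0, 0], [0, 0, 0], [0, 0, 0], [0, 0, 0], [0, 0, 0], [0, 0, 0], [0, 0, 0], [0, 0, 0], [0, 0, 0]], hand=[1, 1, 1, 1, 1, 1, 1, 1, 1, 1])

```text
time_s: 12.4
eef_pos: [583.1, 16.9, 187.0]
orientation: [180.0, -0.0, 78.6]
force: [-2.8, 0.5, 5.5]
finger_gap: 7.7
finger_force: 30.0
```

>>> arm_command(offset=[[0, 0, 0], [0, 0, 0], [0, 0, 0], [0, 0, 0], [0, 0, 0], [0, 0, 0], [0, 0, 0], [0, 0, 0], [0, 0, 0], [0, 0, 0]], rotation=[[0, 0, 0], [0, 0, 0], [0, 0, 0], [0, 0, 0], [0, 0, 0], [0, 0, 0], [0, 0, 0], [0, 0, 0], [0, 0, 0], [0, 0, 0]], hand=[0.9, 0.88, 0.86, 0.84, 0.82, 0.8, 0.7, 0.6, 0.6, 0.6])

```text
time_s: 13.4
eef_pos: [583.0, 16.9, 186.5]
orientation: [180.0, -0.0, 78.6]
force: [0.8, -0.2, 0.3]
finger_gap: 36.8
finger_force: 0.0
```

>>> arm_command(offset=[[0, 0, -0.02], [0, 0, -0.05], [0, 0, -0.1], [0, 0, -0.16], [0, 0, -0.23], [0, 0, -0.3], [0, 0, -0.36], [0, 0, -0.4], [0, 0, -0.4], [0, 0, -0.4]], rotation=[[0, 0, 0], [0, 0, 0], [0, 0, 0], [0, 0, 0], [0, 0, 0], [0, 0, 0], [0, 0, 0], [0, 0, 0], [0, 0, 0], [0, 0, 0]], hand=[0.6, 0.6, 0.6, 0.6, 0.6, 0.6, 0.4, 0.2, 0, 0])

```text
time_s: 14.4
eef_pos: [582.8, 16.9, 306.1]
orientation: [-180.0, 0.0, 78.6]
force: [-0.2, -0.6, -0.4]
finger_gap: 64.5
finger_force: 0.0
```

```bash
python3 - <<'E'
from h import *
s=read_state();print(s['eef_pos'],s['orientation'],s['qpos'])
go([466.6,262,230],-11.4)
E
```

```text
[582.77847795  16.92507427 306.1251395 ] [-1.79974518e+02  4.20612867e-03  7.86299877e+01] [-2.91085723e+00  1.94971433e+01  8.29868007e+01 -4.21834148e-04
  7.75418793e+01  8.45924710e+00]
off [0.725, -0.541, 0.254] rot [-0.0, 0.0, 0.5] dist 281.7 t 14.4
```

>>> arm_command(offset=[[0.03, -0.02, 0], [0.1, -0.07, 0], [0.19, -0.14, 0], [0.29, -0.21, 0.02], [0.39, -0.29, 0.06], [0.49, -0.37, 0.1], [0.59, -0.44, 0.15], [0.66, -0.5, 0.2], [0.71, -0.53, 0.24], [0.725, -0.541, 0.254]], rotation=[[0, 0, 0.04], [0, 0, 0.085], [0, 0, 0.13], [0, 0, 0.175], [0, 0, 0.22], [0, 0, 0.265], [0, 0, 0.31], [0, 0, 0.355], [0, 0, 0.4], [0, 0, 0.44]], hand=[0, 0, 0, 0, 0, 0, 0, 0, 0, 0])

```text
time_s: 15.4
eef_pos: [465.0, 263.2, 228.0]
orientation: [179.9, 0.2, -0.8]
force: [0.5, -1.2, -0.6]
finger_gap: 92.9
finger_force: 0.0
```

```bash
python3 - <<'E'
from h import *
s=read_state();print(s['eef_pos'],s['orientation'],s['qpos'],s['finger_gap'])
c=snap('wrist','w5')
hsv=cv2.cvtColor(c['image'],cv2.COLOR_RGB2HSV); b=cv2.inRange(hsv,(23,140,100),(36,255,255))
k=max(cv2.findContours(b,0,2)[0],key=cv2.contourArea); q=cv2.minEnclosingCircle(k); print(q,cv2.boundingRect(k),onz(c,*q[0],46,True),onz(c,*q[0],60,True),proj(c,[466.6,262,46],True))
go([466.6,262,29],-11.4)
a,t=snap('side','s5'),snap('top','t5')
cv2.imwrite('pics/g.png',np.hstack([cv2.resize(a['image'][150:270,215:315],(375,450),interpolation=2),cv2.resize(t['image'][150:270,230:330],(375,450),interpolation=2)])[:,:,::-1])
def hole(c,z):
    h=cv2.cvtColor(c['image'],cv2.COLOR_RGB2HSV); m=cv2.inRange(h,(95,100,60),(120,255,255)); cc=cv2.findContours(m,cv2.RETR_CCOMP,2)
    for x,hh in zip(cc[0],cc[1][0]):
        if hh[3]>=0 and cv2.contourArea(x)>15:
            r=cv2.minAreaRect(x); print('hole',r,onz(c,*r[0],z))
hole(a,63);hole(t,63)
d=np.array([.98,-.198,0]); print('nominal',np.array([583.5,19.5,63])+80*d)
E
```

```text
[464.98265803 263.22906636 228.0282439 ] [179.92461883   0.18928525  -0.79563209] [2.45151968e+01 1.80036146e+01 9.61917823e+01 1.39885556e-02
 6.60079456e+01 1.15304994e+02] 92.92797610104454
((290.22674560546875, 183.65492248535156), 27.3726749420166) (264, 157, 54, 55) [466.23284814 261.33323968  46.        ] [469.2204962  261.36892563  60.        ] (np.float64(289.6109841365231), np.float64(183.33544775660124))
off [0.008, 0.003, 0.663] rot [0.001, 0.001, 0.057] dist 198.9 t 15.45
hole ((278.7500305175781, 179.75), (10.60660171508789, 9.899494171142578), 45.0) [658.29725438   3.14710554  63.        ]
nominal [661.9    3.66  63.  ]
```

View pics/g.png

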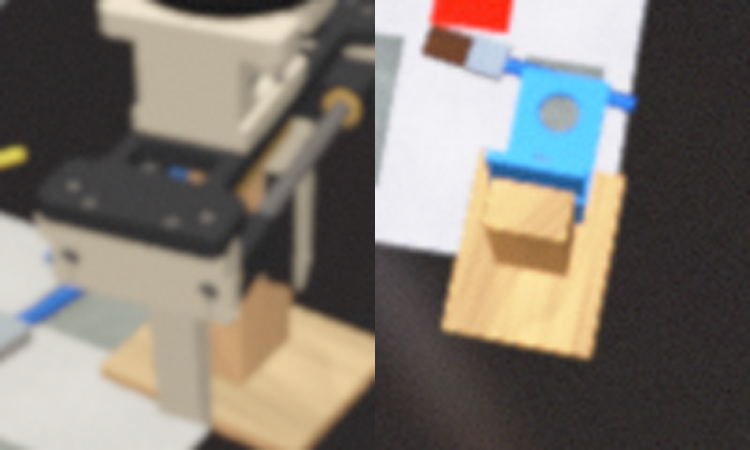

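The holder hangs by itself, with the hole at top-crop (558,111), about (658,3) mm, and the plate in front of the post. I'll pick up the egg next.

>>> arm_command(offset=[[0.006, 0.004, 0.05], [0.006, 0.004, 0.14], [0.006, 0.004, 0.25], [0.006, 0.004, 0.36], [0.006, 0.004, 0.47], [0.006, 0.004, 0.56], [0.006, 0.004, 0.62], [0.006, 0.004, 0.65], [0.006, 0.004, 0.663], [0.006, 0.004, 0.663]], rotation=[[0, 0, 0.03], [0, 0, 0.057], [0, 0, 0.057], [0, 0, 0.057], [0, 0, 0.057], [0, 0, 0.057], [0, 0, 0.057], [0, 0, 0.057], [0, 0, 0.057], [0, 0, 0.057]], hand=[0, 0, 0, 0, 0, 0, 0, 0, 0, 0])

```text
time_s: 16.55
eef_pos: [468.8, 260.8, 31.7]
orientation: [-180.0, -0.0, -10.8]
force: [-0.3, 0.8, 0.3]
finger_gap: 92.6
finger_force: 0.0
```

>>> arm_command(offset=[[0, 0, 0], [0, 0, 0], [0, 0, 0], [0, 0, 0], [0, 0, 0], [0, 0, 0], [0, 0, 0], [0, 0, 0], [0, 0, 0], [0, 0, 0]], rotation=[[0, 0, 0], [0, 0, 0], [0, 0, 0], [0, 0, 0], [0, 0, 0], [0, 0, 0], [0, 0, 0], [0, 0, 0], [0, 0, 0], [0, 0, 0]], hand=[0.1, 0.2, 0.3, 0.4, 0.5, 0.6, 0.8, 1, 1, 1])

```text
time_s: 17.55
eef_pos: [468.6, 260.9, 31.5]
orientation: [-180.0, -0.0, -10.8]
force: [0.4, 0.4, 2.8]
finger_gap: 59.0
finger_force: 30.0
```

```bash
python3 - <<'E'
from h import *
s=read_state();print(s['eef_pos'],s['orientation'],s['finger_gap'],s['finger_force'],s['force'])
E
```

```text
[468.62018242 260.93915236  31.53257359] [-1.79993666e+02 -9.59624597e-03 -1.08309953e+01] 58.951625134520235 30.000644624233246 [0.37631251 0.43204089 2.80345813]
```

>>> arm_command(offset=[[0, 0, -0.02], [0, 0, -0.06], [0, 0, -0.12], [0, 0, -0.2], [0, 0, -0.3], [0, 0, -0.4], [0, 0, -0.5], [0, 0, -0.6], [0, 0, -0.66], [0, 0, -0.68]], rotation=[[0, 0, 0], [0, 0, 0], [0, 0, 0], [0, 0, 0], [0, 0, 0], [0, 0, 0], [0, 0, 0], [0, 0, 0], [0, 0, 0], [0, 0, 0]], hand=[1, 1, 1, 1, 1, 1, 1, 1, 1, 1])

```text
time_s: 18.55
eef_pos: [469.0, 261.2, 238.1]
orientation: [-179.9, -0.2, -10.8]
force: [0.7, 0.2, -1.3]
finger_gap: 59.3
finger_force: 30.0
```

```bash
python3 - <<'E'
from h import *
print(read_state()['finger_gap'],read_state()['eef_pos'])
go([690,140,240],-11.4)
E
```

```text
59.291310407411544 [469.0086342  261.19467201 238.12356768]
off [0.799, 0.258, -0.004] rot [-0.001, -0.001, 0.003] dist 252.0 t 18.55
```

>>> arm_command(offset=[[0.04, 0.01, 0], [0.11, 0.04, 0], [0.2, 0.07, 0], [0.3, 0.1, 0], [0.4, 0.13, 0], [0.5, 0.16, 0], [0.6, 0.19, 0], [0.7, 0.23, 0], [0.77, 0.25, 0], [0.799, 0.258, -0.004]], rotation=[[0, 0, 0], [0, 0, 0], [0, 0, 0], [0, 0, 0], [0, 0, 0], [0, 0, 0], [0, 0, 0], [0, 0, 0], [0, 0, 0], [0, 0, 0.003]], hand=[1, 1, 1, 1, 1, 1, 1, 1, 1, 1])

```text
time_s: 19.55
eef_pos: [690.5, 137.9, 234.2]
orientation: [179.9, 0.1, -11.5]
force: [0.5, 0.0, -0.9]
finger_gap: 58.9
finger_force: 30.0
```

```bash
python3 - <<'E'
from h import *
s=read_state();print(s['eef_pos'],s['orientation'])
a=snap('side','s6'); w=snap('wrist','w6'); t=load('t5')
for n,c in(('side',a),('top',t)):
    h=cv2.cvtColor(c['image'],cv2.COLOR_RGB2HSV); m=cv2.inRange(h,(95,100,60),(120,255,255)); cc=cv2.findContours(m,cv2.RETR_CCOMP,2)
    for x,hh in zip(cc[0],cc[1][0]):
        if hh[3]>=0 and cv2.contourArea(x)>15:
            M=cv2.moments(x); print(n,cv2.boundingRect(x),(M['m10']/M['m00'],M['m01']/M['m00']))
cv2.imwrite('pics/i.png',np.hstack([cv2.resize(a['image'][140:280,200:330],(520,560),interpolation=2)])[:,:,::-1])
E
```

```text
[690.49051097 137.92321121 234.18856561] [ 1.79934714e+02  1.47154574e-01 -1.14780832e+01]
top (273, 175, 12, 11) (278.70666666666665, 179.89333333333332)
```

View pics/i.png

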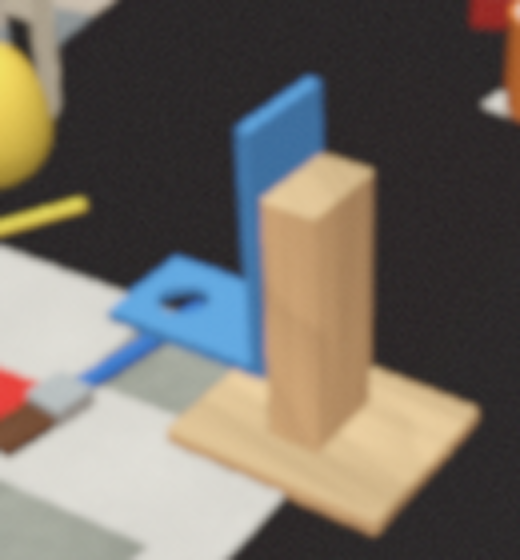

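The side view shows the holder hanging free, with its hole at crop (184,299), which is pixel (246,214.8). I'll triangulate that with the top view.

```bash
python3 - <<'E'
from h import *
a=load('s6');t=load('t5')
H=tri(ray(a,246,214.75),ray(t,278.7,179.9)); print('hole',H)
for z in(55,59,63): print(z,onz(t,278.7,179.9,z))
# side: column/row of hole predicted for nominal heights
for z in(55,59,63): print(proj(a,onz(t,278.7,179.9,z)))
# tilt: plate top corners from side crop (237,128),(317,78) back/front
for q in((236,128),(305,80)): print(onz(a,200+q[0]/4,140+q[1]/4,220))
E
```

```text
hole [658.8229133    3.29405432  58.52556311]
55 [659.83533902   3.36485948  55.        ]
59 [658.84069168   3.33250133  59.        ]
63 [657.84604433   3.30014319  63.        ]
(np.float64(245.6469709940095), np.float64(215.8175737295395))
(np.float64(245.92153678773943), np.float64(214.5898595879971))
(np.float64(246.19751188870765), np.float64(213.35584376406786))
[593.90338179  53.61463516 220.        ]
[580.17637899  -9.55720665 220.        ]
```

```bash
python3 - <<'E'
from h import *
s=read_state(); w=load('w6')
h=cv2.cvtColor(w['image'],cv2.COLOR_RGB2HSV); b=cv2.inRange(h,(23,140,100),(36,255,255))
k=max(cv2.findContours(b,0,2)[0],key=cv2.contourArea); print(cv2.boundingRect(k))
q=cv2.minEnclosingCircle(k); g=onz(w,*q[0],s['eef_pos'][2]+14.5,True); print(q,g,g-s['eef_pos'])
go([661.1,2.8,190],-11.4)
E
```

```text
(230, 212, 118, 87)
((288.4664306640625, 270.8128967285156), 59.595462799072266) [688.20760462 138.82590012 249.64781023] [-1.52884059 -0.19664558 14.5       ]
off [-0.003, 0.464, 0.151] rot [0.0, 0.001, -0.0] dist 146.3 t 19.65
```

>>> arm_command(offset=[[-0.003, 0.03, 0], [-0.003, 0.09, 0.02], [-0.003, 0.16, 0.04], [-0.003, 0.23, 0.06], [-0.003, 0.3, 0.08], [-0.003, 0.36, 0.1], [-0.003, 0.41, 0.12], [-0.003, 0.44, 0.14], [-0.003, 0.464, 0.151], [-0.003, 0.464, 0.151]], rotation=[[0, 0, 0], [0, 0, 0], [0, 0, 0], [0, 0, 0], [0, 0, 0], [0, 0, 0], [0, 0, 0], [0, 0, 0], [0, 0, 0], [0, 0, 0]], hand=[1, 1, 1, 1, 1, 1, 1, 1, 1, 1])

```text
time_s: 20.65
eef_pos: [660.8, 3.0, 190.7]
orientation: [180.0, 0.1, -11.4]
force: [0.4, -0.1, -1.1]
finger_gap: 59.1
finger_force: 30.0
```

```bash
python3 - <<'E'
from h import *
print(read_state()['eef_pos'],read_state()['orientation'])
go([660.8,2.9,80],-11.4)
E
```

```text
[660.79595302   3.01308472 190.69703236] [ 1.79992121e+02  5.17829084e-02 -1.13979948e+01]
off [0.0, 0.0, 0.369] rot [0.0, 0.0, 0.0] dist 110.7 t 20.65
```

>>> arm_command(offset=[[0, 0, 0.03], [0, 0, 0.08], [0, 0, 0.14], [0, 0, 0.2], [0, 0, 0.25], [0, 0, 0.29], [0, 0, 0.32], [0, 0, 0.345], [0, 0, 0.36], [0, 0, 0.369]], rotation=[[0, 0, 0], [0, 0, 0], [0, 0, 0], [0, 0, 0], [0, 0, 0], [0, 0, 0], [0, 0, 0], [0, 0, 0], [0, 0, 0], [0, 0, 0]], hand=[1, 1, 1, 1, 1, 1, 1, 1, 1, 1])

```text
time_s: 21.65
eef_pos: [661.2, 3.5, 80.5]
orientation: [-180.0, -0.0, -11.4]
force: [0.5, -0.1, 0.1]
finger_gap: 58.9
finger_force: 30.0
```

>>> arm_command(offset=[[0, 0, 0.003], [0, 0, 0.006], [0, 0, 0.009], [0, 0, 0.012], [0, 0, 0.015], [0, 0, 0.018], [0, 0, 0.021], [0, 0, 0.021], [0, 0, 0.021], [0, 0, 0.021]], rotation=[[0, 0, 0], [0, 0, 0], [0, 0, 0], [0, 0, 0], [0, 0, 0], [0, 0, 0], [0, 0, 0], [0, 0, 0], [0, 0, 0], [0, 0, 0]], hand=[1, 1, 1, 1, 1, 1, 1, 1, 1, 1])

```text
time_s: 22.65
eef_pos: [661.1, 3.6, 74.4]
orientation: [-180.0, -0.0, -11.4]
force: [0.3, -0.2, -1.2]
finger_gap: 58.8
finger_force: 30.0
```

>>> arm_command(offset=[[0, 0, 0.001], [0, 0, 0.002], [0, 0, 0.003], [0, 0, 0.004], [0, 0, 0.005], [0, 0, 0.006], [0, 0, 0.007], [0, 0, 0.008], [0, 0, 0.008], [0, 0, 0.008]], rotation=[[0, 0, 0], [0, 0, 0], [0, 0, 0], [0, 0, 0], [0, 0, 0], [0, 0, 0], [0, 0, 0], [0, 0, 0], [0, 0, 0], [0, 0, 0]], hand=[1, 1, 1, 1, 1, 1, 1, 1, 1, 1])

```text
time_s: 23.65
eef_pos: [661.6, 3.5, 72.5]
orientation: [-180.0, -0.1, -11.4]
force: [1.3, -0.3, 5.9]
finger_gap: 59.4
finger_force: 30.0
```

```bash
python3 - <<'E'
from h import *
s=read_state();print(s['eef_pos'],s['force'],s['moment'])
E
```

```text
[661.58390012   3.53005923  72.48363297] [ 1.26674877 -0.25638239  5.86503304] [-0.01332314 -0.07658075  0.02087635]
```

>>> arm_command(offset=[[0.001, 0, 0], [0.002, 0, 0], [0.003, 0, 0], [0.004, 0, 0], [0.005, 0, 0], [0.005, 0, 0.001], [0.005, 0, 0.001], [0.005, 0, 0.002], [0.005, 0, 0.002], [0.005, 0, 0.002]], rotation=[[0, 0, 0], [0, 0, 0], [0, 0, 0], [0, 0, 0], [0, 0, 0], [0, 0, 0], [0, 0, 0], [0, 0, 0], [0, 0, 0], [0, 0, 0]], hand=[1, 1, 1, 1, 1, 1, 1, 1, 1, 1])

```text
time_s: 24.65
eef_pos: [662.7, 3.3, 71.6]
orientation: [-180.0, -0.0, -11.4]
force: [-0.9, -0.3, 6.9]
finger_gap: 58.9
finger_force: 30.0
```

```bash
python3 - <<'E'
from h import *
s=read_state();print(s['eef_pos'],s['force'],s['moment'])
E
```

```text
[662.72167265   3.26311885  71.62014022] [-0.89446289 -0.31787717  6.90483721] [ 0.08108272  0.2180462  -0.00590547]
```

>>> arm_command(offset=[[-0.001, 0, -0.001], [-0.002, 0, -0.002], [-0.002, 0, -0.002], [-0.002, 0, -0.002], [-0.002, 0, -0.002], [-0.002, 0, -0.002], [-0.002, 0, -0.002], [-0.002, 0, -0.002], [-0.002, 0, -0.002], [-0.002, 0, -0.002]], rotation=[[0, 0, 0], [0, 0, 0], [0, 0, 0], [0, 0, 0], [0, 0, 0], [0, 0, 0], [0, 0, 0], [0, 0, 0], [0, 0, 0], [0, 0, 0]], hand=[1, 1, 0.36, 0.34, 0.32, 0.3, 0.28, 0.24, 0.18, 0.1])

```text
time_s: 25.65
eef_pos: [662.0, 3.4, 71.9]
orientation: [180.0, 0.0, -11.4]
force: [0.1, 0.3, -0.5]
finger_gap: 80.2
finger_force: 0.0
```

>>> arm_command(offset=[[0, 0, -0.01], [0, 0, -0.04], [0, 0, -0.08], [0, 0, -0.14], [0, 0, -0.22], [0, 0, -0.3], [0, 0, -0.4], [0, 0, -0.5], [0, 0, -0.55], [0, 0, -0.57]], rotation=[[0, 0, 0], [0, 0, 0], [0, 0, 0], [0, 0, 0], [0, 0, 0], [0, 0, 0], [0, 0, 0], [0, 0, 0], [0, 0, 0], [0, 0, 0]], hand=[0, 0, 0, 0, 0, 0, 0, 0, 0, 0])

```text
time_s: 26.65
eef_pos: [662.4, 3.4, 245.1]
orientation: [-180.0, -0.2, -11.4]
force: [0.0, 0.2, 0.5]
finger_gap: 93.0
finger_force: 0.0
```

```bash
python3 - <<'E'
from h import *
s=read_state();print(s['eef_pos'],s['force'],s['finger_gap'])
E2=[]
for n,f in(('wrist','w7'),('side','s7'),('top','t7')):
    c=snap(n,f); h=cv2.cvtColor(c['image'],cv2.COLOR_RGB2HSV); b=cv2.inRange(h,(23,140,100),(34,255,255)); fi=n=='wrist'
    for k in cv2.findContours(b,0,2)[0]:
        if cv2.contourArea(k)>80:
            print(n,cv2.boundingRect(k),'axis',cv2.minAreaRect(k),'pred girth',np.round(proj(c,[660,3.2,85],fi),1),onz(c,*cv2.minEnclosingCircle(k)[0],85,fi))
E
```

```text
[662.43171198   3.3761284  245.07783006] [0.03231925 0.16506097 0.5343478 ] 93.04560103653375
wrist (262, 164, 55, 57) axis ((289.0, 192.0), (56.0, 54.0), 90.0) pred girth [289.6 192.5] [660.91505462   4.11334894  85.        ]
wrist (312, 0, 74, 38) axis ((348.8613586425781, 15.99808406829834), (80.04963684082031, 7.1304497718811035), 28.551389694213867) pred girth [289.6 192.5] [827.27607825 -90.85510317  85.        ]
side (191, 189, 31, 10) axis ((206.1194305419922, 194.4060516357422), (4.79682731628418, 31.038291931152344), 73.61045837402344) pred girth [244.9 205.8] [776.62137274  -9.68177842  85.        ]
side (232, 188, 25, 29) axis ((243.75001525878906, 202.25), (25.45584487915039, 24.748737335205078), 45.0) pred girth [244.9 205.8] [670.43189073 -11.03039695  85.        ]
side (428, 109, 11, 14) axis ((433.91180419921875, 115.85295867919922), (8.973817825317383, 13.339459419250488), 14.03624439239502) pred girth [244.9 205.8] [ 275.1811278  -768.55733574   85.        ]
```

```bash
python3 -c "
from h import *
print(job_done())"
```

```text
the job is handed in; nothing more can be done
None
```

The holder hangs on the pin by itself, the egg stands upright in its shelf hole, and I handed the job in at about 27 s on the robot's clock; I never moved near the jar, the candle pot or the brush, but did not re-measure them at the end.

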